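# Scrap the chipped glass slabs

## Robot

A 6-joint arm with a two-finger parallel gripper is mounted at the origin on the work surface. World frame = base frame: x ahead of the robot, y to its left, z up, the work surface at z = 0. Lengths are in m, angles in rad, forces in N, time in s.
With the tool pointing down it reaches from about 0.425 to 0.95 m from the base axis. Payload 3.5 kg.
Tool frame: the origin (TCP) lies midway between the tips of the shut fingers; the grasp point (between the pads) lies 19 mm behind it; z points along the fingers, y is the line along which they close (so a half turn about z gives the same grasp; the last joint's range is limited). The gripper opens to 85 mm and grips with 20 to 120 N. Pads are 22 mm wide; open, the fingers measure 114 mm over their backs; the gripper's body (76 mm by 85 mm) begins 54 mm behind the grasp point. The pads swing forward as they close: fully open they stand 13 mm farther back than shut.
Start: joints at [1.128, 0.286, 1.577, -0, 1.279, -0.15], TCP at [0.195, 0.646, 0.231] pointing down, gripper open.
Joint ranges: [-2.77, 2.77], [-0.9, 2.22], [0.21, 2.48], [-1.53, 4.67], [0.24, 2.81], [-2.84, 2.84]. Speed limits (rad/s): [2.79, 2.79, 3.14, 3.14, 3.14, 3.14].

## Interface

Orientations are given as a unit quaternion [x, y, z, w].
In Python, from plant import ctrl gives the robot as it stands.
- The arm moves only by the tool move_arm, never from a script. Its argument "plan" is a list of rows, each an object of numbers: "x", "y", "z": the shift along the tool's x, y, z in m; "yaw": the turn about the tool's z in rad; "fingers": the closure, from 0 (fully open) to 1 (shut). In form: [{"x": .., "y": .., "z": .., "yaw": .., "fingers": ..}, ...]. A call has 1 to 5 rows; each row is the pose to reach, as a shift and turn from the pose commanded when the call began, along the tool's axes at that moment; what a row does not reach only later rows make up. A row lasts 1/10 s, in which the tool goes at most 50 mm and 8.59 degrees, less where a joint would pass 70% of its speed; a pose out of reach is approached as far as the arm can. A call with a gripper value outside its range is refused whole. The fingers move at their own pace and stop on an object; "force" is the grip in N (left out, the last holds). Time passes only in rows, so rows that repeat a pose let the fingers close. It gives the time, the measured TCP pose, the force, the opening and the grip force at its end, in the units of the state.
- ctrl.get_state(): the state, without advancing time (a new reading comes with each control period).
- ctrl.read_camera(name): name is "scene" or "top" or "wrist"; returns the picture (420x560x3 uint8, red, green, blue); there is no depth.
- ctrl.camera_model(name): a dict with "intrinsics" (3x3 intrinsics, pixels), "cam_to_world" (4x4, takes a point from camera to world coordinates); the wrist camera has in their place "tool_from_camera" (4x4, takes a point from camera to tool coordinates, whose origin is the TCP and whose axes are the flange's). Camera axes: x right, y up, looking along -z (the intrinsics and any distortion apply to the point x, -y, -z); pixel columns grow to the right and rows downward; lengths in m; the calibration is good to about 2 mm. A picture is of the moment at which its call begins: read the wrist's pose just before it. camera_model takes no time and is no camera call.
- ctrl.sign_off(): hands the job in; it is judged then, once.
The state is a dict: "time": time; "qpos": joint angles; "dq": joint speeds; "joint_efforts": joint torques, N m; "eef_pos": TCP position; "tcp_rot": TCP orientation; "contact_force": force on the tool from outside, world axes, zero at the start; "wrist_torque": the same for the moment, N m; "opening": opening from 0.0 (shut) to 1.0 (fully open); "finger_force": force on a finger pad.
Only numpy, scipy, OpenCV 4.12 (cv2) and the standard library are available. Lean on these libraries where they do the work, as an engineer would, in place of code of your own. Each camera call takes 0.05 s, during which the arm holds its last target. There are 200 camera calls.

## Task

Two of the five cast-glass slabs on the bench have a broken-off corner: put both of these into the plywood crate, letting each go only once it is down at or inside the crate's mouth, so that they lie low enough for the lid. Then shut the crate's lid fully. Leave the whole slabs and everything else on the bench where they are.

Things in the scene. Friction and masses are not known exactly. Their poses are not given: they have to be found in the camera images.
- reject_a: A reject: slab of dark cast glass, 120 x 48 mm and 25 mm thick, lying flat, about 0.35 kg, with one corner broken off on a slant: the missing triangle takes 45 mm of the long side and 26 mm of the end, at the +x, +y corner. Full 48 mm width from x = -60 to +15 mm. Origin at the centre of the underside of the unbroken 120 x 48 outline; x along its length, y across its width, z up.
- reject_b: A reject: slab of dark cast glass, 120 x 48 mm and 25 mm thick, lying flat, about 0.35 kg, with one corner broken off on a slant: the missing triangle takes 45 mm of the long side and 26 mm of the end, at the +x, -y corner. Full 48 mm width from x = -60 to +15 mm. Origin at the centre of the underside of the unbroken 120 x 48 outline; x along its length, y across its width, z up.
- sound_1: A sound piece, to be left alone: whole rectangular slab of the same dark glass, 120 x 48 mm and 25 mm thick, lying flat. Origin at the centre of its underside; x along its length, y across its width, z up.
- sound_2: A sound piece, to be left alone: whole rectangular slab of the same dark glass, 120 x 48 mm and 25 mm thick, lying flat. Origin at the centre of its underside; x along its length, y across its width, z up.
- sound_3: A sound piece, to be left alone: whole rectangular slab of the same dark glass, 120 x 48 mm and 25 mm thick, lying flat. Origin at the centre of its underside; x along its length, y across its width, z up.
- crate: Slatted plywood crate for broken glass, fixed to the bench, left or right of the slabs; outside 160 (x) x 200 (y) x 90 mm high, walls and floor 8 mm, square inner corner posts (16 mm) reaching 24 mm in from the outer faces. Origin at the centre of its underside, z up, x points to the hinged far side away from the robot.
- lid (a joint): Angle of the crate's lid: 0 = shut flat on the rim, grows as it opens; about 1.57 upright, at most 1.9. Its stiff friction hinge keeps it wherever it is left (about 0.3 N m to move; 2 to 4 N near the free edge).
- lid_hinge (a point): Point on the lid's hinge line, at the middle of the top of the crate's far (+x) wall, 90.5 mm above the bench. The lid is a plywood board 160 mm (from hinge to free edge) x 200 mm wide x 8 mm thick whose inner face passes through this line.
- lid_handle (a point): Outer end of the small knob (about 30 mm wide) on the lid's outer face: on the lid's centre line, 130 mm from the hinge, 35 mm out from the outer face (the knob itself ends 43 mm out).
- grinder: Bench glass grinder, fixed on the other side of the slabs from the crate: grey box 200 x 200 mm and 91 mm high with a small brass grinding head on top (to 125 mm) and a guard at the back up to 135 mm high. Origin at the centre of its underside.
- jar: Closed jar standing among the slabs, 56 mm diameter, 105 mm high. Origin at the centre of its underside.
- spool: Metal solder spool standing beyond the slabs, 64 mm diameter, 52 mm high. Origin at the centre of its underside.
- dish: Clear shallow dish beyond the slabs, 100 mm diameter, 35 mm high. Origin at the centre of its underside.
- brush: Flux brush with a dark wooden handle lying beyond the slabs, 160 mm long along its x, 20 mm thick. Origin at the middle of its underside.
- hammer: Small hammer lying beyond the slabs, 240 mm long along its x. Origin at the middle of its underside.
- flux: Flux bottle standing beyond the slabs, 54 mm diameter, 130 mm high. Origin at the centre of its underside.

How it is judged:
On the way, in this order (a step that is already met when the one before it is completed fails the run):
1. both chipped slabs are inside the crate, with the lid still open (x of reject_a in the frame of crate between -0.07 and 0.07 m and y of reject_a in the frame of crate between -0.09 and 0.09 m and z of reject_a in the frame of crate between 0 and 0.075 m and x of reject_b in the frame of crate between -0.07 and 0.07 m and y of reject_b in the frame of crate between -0.09 and 0.09 m and z of reject_b in the frame of crate between 0 and 0.075 m and value of joint lid above 0.6 rad), for 0.2 s.
2. the lid is shut (value of joint lid below 0.05 rad), for 0.2 s.
At the end, for the whole second after the job is handed in: Both chipped slabs lie at rest wholly below the rim inside the crate, its lid is shut to within 0.05 rad, and the three whole slabs and the bystanders are within 30 mm of where they were (x of reject_a in the frame of crate between -0.07 and 0.07 m and y of reject_a in the frame of crate between -0.09 and 0.09 m and z of reject_a in the frame of crate between 0 and 0.075 m and x of reject_b in the frame of crate between -0.07 and 0.07 m and y of reject_b in the frame of crate between -0.09 and 0.09 m and z of reject_b in the frame of crate between 0 and 0.075 m and linear speed of each of reject_a, reject_b below 0.02 m/s and value of joint lid below 0.05 rad and distance of each of sound_1, sound_2, sound_3, jar, spool, dish, brush, hammer, flux from where it was at the start of the episode below 0.03 m); the robot touches nothing.
It fails at once if a sound slab was shifted by more than 30 mm (distance of any of sound_1, sound_2, sound_3 from where it was at the start of the episode above 0.03 m).
It fails at once if a bystander (jar, spool, dish, brush, hammer, flux bottle) was shifted by more than 30 mm or knocked over (distance of any of jar, spool, dish, brush, hammer, flux from where it was at the start of the episode above 0.03 m or angle between any of jar, flux, spool, dish's own z axis and vertical above 0.5 rad).
It fails at once if a reject was let fall into the crate from well above its mouth (falling faster than 1.5 m/s) ((linear speed of reject_a above 1.5 m/s and height (world z) of reject_a below 0.06 m and horizontal distance between reject_a and crate below 0.13 m) or (linear speed of reject_b above 1.5 m/s and height (world z) of reject_b below 0.06 m and horizontal distance between reject_b and crate below 0.13 m)).
It also fails if it takes over 72 s, if anything falls off the work surface, if the arm or the gripper's body presses on something with over 40 N, if the wrist force passes 120 N, or if a joint passes its speed limit or range.

## Working session

There is one attempt and no reset: what is moved stays moved. The work goes in short steps, Python scripts to look and compute and a tool call to move; the robot and the scene stay as the last step left them, time stands still between calls to the robot, and variables do not carry over. Pictures are saved under pics/ and viewed, at most 10 in all, crops included, and the job is handed in when it is done.

Besides the shell and the picture viewer there is one more tool, called after "Request:" by a JSON object that holds its "op" and its "data". move_arm: Moves the arm, as the interface text tells. Its arguments: {"type":"object","properties":{"plan":{"type":"array"},"force":{"type":"number"}},"required":["plan"]}

```bash
mkdir -p pics; python3 - <<'E'
from plant import ctrl
import cv2,numpy as np
for n in("top","scene"):
    cv2.imwrite(f"pics/{n}0.png",ctrl.read_camera(n)[:,:,::-1]); m=ctrl.camera_model(n); print(n,{k:np.round(np.array(v),4).tolist() for k,v in m.items()})
print(ctrl.camera_model("wrist")); print(ctrl.get_state())
E
```

```text
top {'intrinsics': [[530.6376, 0.0, 280.2842], [0.0, 530.6376, 199.0204], [0.0, 0.0, 1.0]], 'cam_to_world': [[0.0281, 0.9857, -0.166, 0.4052], [-0.9995, 0.0254, -0.0185, -0.0025], [-0.014, 0.1665, 0.986, 1.325], [0.0, 0.0, 0.0, 1.0]]}
scene {'intrinsics': [[433.003, 0.0, 278.1459], [0.0, 433.003, 208.0808], [0.0, 0.0, 1.0]], 'cam_to_world': [[0.6139, -0.5931, 0.5209, 1.0614], [0.7894, 0.4601, -0.4064, -0.3671], [0.0014, 0.6607, 0.7507, 0.8048], [0.0, 0.0, 0.0, 1.0]]}
{'intrinsics': array([[330.82471385,   0.        , 280.14509352],
       [  0.        , 330.82471385, 211.09241391],
       [  0.        ,   0.        ,   1.        ]]), 'tool_from_camera': array([[-1.61009448e-03,  9.55289553e-01,  2.95667511e-01,
         7.45815750e-02],
       [ 9.99997854e-01,  1.92360446e-03, -7.69473165e-04,
        -6.42351976e-05],
       [-1.30381702e-03,  2.95665638e-01, -9.55290600e-01,
        -1.42785450e-01],
       [ 0.00000000e+00,  0.00000000e+00,  0.00000000e+00,
         1.00000000e+00]])}
{'time': 0.1, 'qpos': array([ 1.12798414e+00,  2.87127549e-01,  1.57804662e+00, -3.26944594e-05,
        1.27860451e+00, -1.49975283e-01]), 'dq': array([ 0.00142918, -0.00083188, -0.00267529, -0.0013429 , -0.00102091,
       -0.00136715]), 'joint_efforts': array([ 1.25942941e-03, -4.07297516e+01, -2.93699026e+01, -1.18064386e-04,
        3.40473911e-03,  6.19744895e-06]), 'eef_pos': array([0.19455399, 0.64572476, 0.23004317]), 'tcp_rot': array([ 1.45891086e-01,  9.89300054e-01, -1.04992470e-03, -3.04273088e-04]), 'contact_force': array([0.41582095, 0.40116131, 0.06871047]), 'wrist_torque': array([-0.07122053,  0.02854738,  0.00663505]), 'finger_force': 0.0, 'opening': 1.0050322000802439}
```

View pics/top0.png

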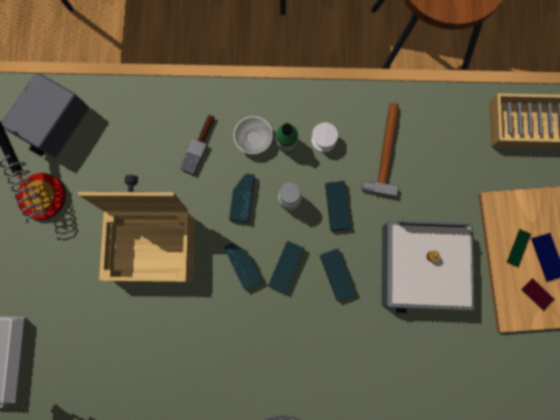

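View pics/scene0.png

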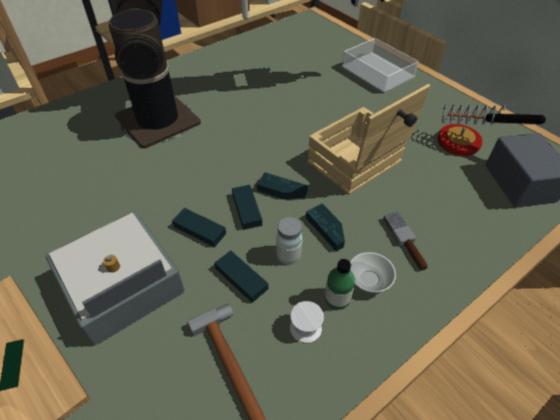

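Top view: chipped slabs at about (243,198) and (243,268). The crate is at (147,247) with its lid upright along the line (82,193)–(180,200), knob at (131,182). The jar is at (290,195). In the scene view the chipped slabs are at (325,227) and (283,187).

```bash
cat > h.py <<'E'
from plant import ctrl
import cv2,numpy as np
from scipy.spatial.transform import Rotation as R
def rays(n,px,pose=None):
    m=ctrl.camera_model(n); K=m["intrinsics"]
    if n=="wrist":
        s=pose or ctrl.get_state(); T=np.eye(4); T[:3,:3]=R.from_quat(s["tcp_rot"]).as_matrix(); T[:3,3]=s["eef_pos"]; T=T@m["tool_from_camera"]
    else: T=np.array(m["cam_to_world"])
    d=np.c_[np.atleast_2d(px),np.ones(len(np.atleast_2d(px)))]@np.linalg.inv(K).T
    return T[:3,3],(d*[1,-1,-1])@T[:3,:3].T
def onplane(n,px,z,pose=None):
    o,d=rays(n,px,pose); return (o+d*((z-o[2])/d[:,2])[:,None])[:,:2]
def proj(n,P,pose=None):
    m=ctrl.camera_model(n);T=np.array(m["cam_to_world"]);c=(np.atleast_2d(P)-T[:3,3])@T[:3,:3]
    q=(c*[1,-1,-1])@np.array(m["intrinsics"]).T; return q[:,:2]/q[:,2:]
E
python3 - <<'E'
from h import *
im=cv2.imread("pics/top0.png"); hsv=cv2.cvtColor(im,cv2.COLOR_BGR2HSV)
for p in[(243,200),(243,268),(285,268),(338,207),(337,275),(265,230)]: print(p,im[p[1],p[0]],hsv[p[1],p[0]])
b=im.astype(int); m=((b[:,:,1]<62)&(b[:,:,0]>b[:,:,2]+8)).astype(np.uint8)*255
m=cv2.morphologyEx(m,cv2.MORPH_OPEN,np.ones((3,3)))
cs,_=cv2.findContours(m,cv2.RETR_EXTERNAL,cv2.CHAIN_APPROX_NONE)
for c in cs:
    if 150<cv2.contourArea(c)<3000:
        g=onplane("top",c[:,0].astype(float),.025); r=cv2.minAreaRect((g*1000).astype(np.float32))
        print(c.mean(0).round(),cv2.contourArea(c),"mm",np.round(r[0]),np.round(r[1]),round(r[2],1))
cr=np.hstack([cv2.resize(im[170:310,215:365],None,fx=4,fy=4,interpolation=cv2.INTER_CUBIC)])
cv2.imwrite("pics/c1.png",cr)
E
```

```text
(243, 200) [61 57 36] [ 95 105  61]
(243, 268) [58 55 36] [94 97 58]
(285, 268) [55 51 31] [ 95 111  55]
(338, 207) [52 49 29] [ 94 113  52]
(337, 275) [55 51 32] [ 95 107  55]
(265, 230) [ 87 108 103] [ 37  50 108]
[[338. 275.]] 876.5 mm [ 442. -123.] [117.  47.] 21.6
[[242. 266.]] 727.5 mm [461. 108.] [116.  46.] 29.7
[[286. 267.]] 834.5 mm [457.   3.] [ 45. 117.] 68.3
[[547. 256.]] 726.5 mm [ 499. -631.] [104.  47.] 17.4
[[519. 248.]] 257.0 mm [ 519. -561.] [22. 81.] 66.4
[[338. 206.]] 831.0 mm [ 612. -121.] [117.  47.] 7.3
[[241. 200.]] 549.0 mm [626. 118.] [ 46. 118.] 84.9
```

View pics/c1.png

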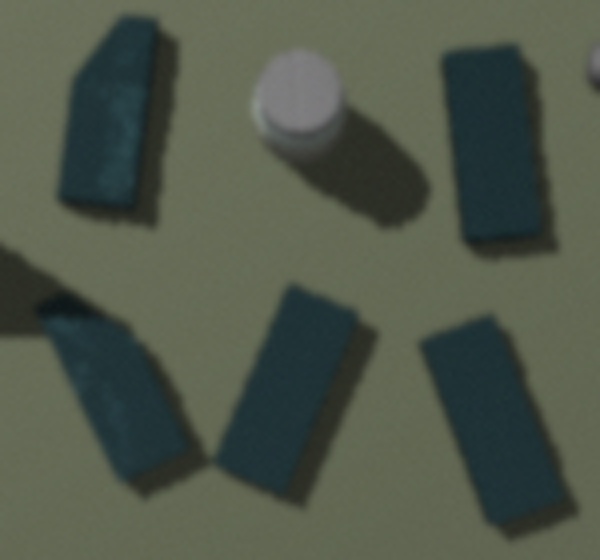

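```bash
python3 - <<'E'
from h import *
a=cv2.imread("pics/top0.png")[165:295,65:210]; b=cv2.imread("pics/scene0.png")[75:200,295:440]
k=dict(interpolation=cv2.INTER_CUBIC)
cv2.imwrite("pics/c2.png",np.hstack([cv2.resize(a,(400,int(130*400/145)),**k)[:344],cv2.resize(b,(400,344),**k)]))
print(a.shape,400/145,344/125)
E
```

```text
(130, 145, 3) 2.7586206896551726 2.752
```

View pics/c2.png

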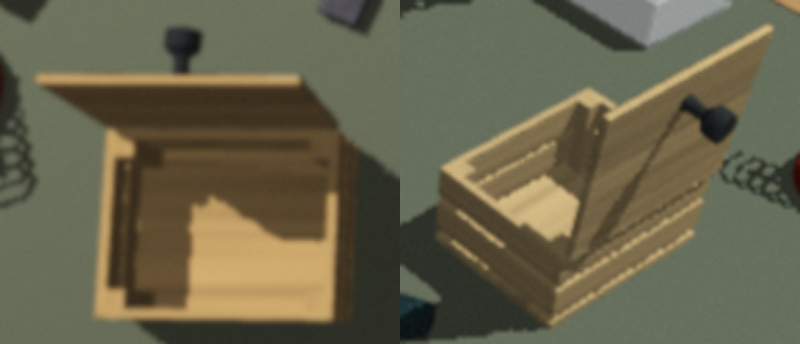

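The crop shows the open crate. Its near rim corners are at crop (95,318) and (333,320), far ones at (107,128) and (340,135). The lid's free edge runs (37,78)–(300,79) in the top view and (608,115)–(770,28) in the scene view.

```bash
python3 - <<'E'
from h import *
t=lambda p:np.array(p)/2.7586+[65,165]
s=lambda p:(np.array(p)-[400,0])/[2.7586,2.752]+[295,75]
print("rim",onplane("top",t([[95,318],[333,320],[340,135],[107,128]]),.09).round(4).tolist())
def tri(a,b):
    o1,d1=rays("top",a);o2,d2=rays("scene",b);A=[];y=[]
    M=np.zeros((3,3));v=np.zeros(3)
    for o,d in((o1,d1[0]),(o2,d2[0])):
        d=d/np.linalg.norm(d);P=np.eye(3)-np.outer(d,d);M+=P;v+=P@o
    return np.linalg.solve(M,v).round(4)
print("free L",tri(t([37,78]),s([770,28])),"free R",tri(t([300,79]),s([608,113])),"knob",tri(t([183,38]),s([718,122])))
print("rim near R corner",tri(t([333,320]),s([440,168])))
c=onplane("top",np.array([[290.,188]]),.105);print("jar",c)
E
```

```text
rim [[0.412, 0.4334], [0.4159, 0.2334], [0.572, 0.2364], [0.5728, 0.4367]]
free L [0.589  0.4383 0.246 ] free R [0.5931 0.2393 0.2525] knob [0.6276 0.3382 0.2193]
rim near R corner [0.4171 0.2354 0.088 ]
jar [[ 0.6373737  -0.00155853]]
```

```bash
cat >> h.py <<'E'
def go(x,y,z,ang):
    """print tool-frame shift and yaw to reach world xyz with tool-y at ang deg"""
    s=ctrl.get_state();M=R.from_quat(s["tcp_rot"]).as_matrix()
    d=M.T@(np.array([x,y,z])-s["eef_pos"]);a=np.degrees(np.arctan2(M[1,1],M[0,1]))
    print("t",round(s["time"],2),"pos",s["eef_pos"].round(4),"yang",round(a,1),"shift",d.round(4),"yaw",round(np.radians((a-ang+180)%360-180),3),"F",s["contact_force"].round(1),"open",round(s["opening"],3),"ff",s["finger_force"],"q6",s["qpos"][5].round(2))
E
```

Request:
{"op": "move_arm", "data": {"plan": [{"x":-0.03,"y":-0.03,"z":0,"yaw":0,"fingers":0},{"x":-0.062,"y":-0.065,"z":0,"yaw":0,"fingers":0},{"x":-0.094,"y":-0.098,"z":0,"yaw":0,"fingers":0},{"x":-0.126,"y":-0.13,"z":0,"yaw":0,"fingers":0},{"x":-0.156,"y":-0.164,"z":0,"yaw":0,"fingers":0}], "force": 60}}

```text
time: 0.6
eef_pos: [0.2972, 0.4424, 0.2308]
tcp_rot: [0.146, 0.989, -0.0, -0.0]
contact_force: [1.4, -0.6, 0.7]
opening: 1.003
finger_force: 0.0
```

Request:
{"op": "move_arm", "data": {"plan": [{"x":-0.03,"y":-0.03,"z":0,"yaw":0,"fingers":0},{"x":-0.062,"y":-0.065,"z":0,"yaw":0,"fingers":0},{"x":-0.094,"y":-0.098,"z":0,"yaw":0,"fingers":0},{"x":-0.126,"y":-0.13,"z":0,"yaw":0,"fingers":0},{"x":-0.156,"y":-0.164,"z":0,"yaw":0,"fingers":0}]}}

```text
time: 1.1
eef_pos: [0.3992, 0.2404, 0.2311]
tcp_rot: [0.146, 0.989, -0.0, -0.0]
contact_force: [1.0, 0.7, -1.1]
opening: 0.997
finger_force: 0.0
```

```bash
python3 -c "
from h import *
go(.622,.118,.15,84.9)"
```

```text
t 1.1 pos [0.3992 0.2404 0.2311] yang 73.2 shift [-0.2487 -0.053   0.0811] yaw -0.204 F [ 1.   0.7 -1.1] open 0.997 ff 0.0 q6 -0.95
```

Request:
{"op": "move_arm", "data": {"plan": [{"x":-0.045,"y":-0.015,"z":0,"yaw":-0.1,"fingers":0},{"x":-0.09,"y":-0.03,"z":0,"yaw":-0.2,"fingers":0},{"x":-0.135,"y":-0.045,"z":0.01,"yaw":-0.204,"fingers":0},{"x":-0.18,"y":-0.053,"z":0.03,"yaw":-0.204,"fingers":0},{"x":-0.225,"y":-0.053,"z":0.045,"yaw":-0.204,"fingers":0}]}}

```text
time: 1.6
eef_pos: [0.5999, 0.1246, 0.1849]
tcp_rot: [0.045, 0.999, -0.0, -0.001]
contact_force: [1.2, -0.1, -0.3]
opening: 1.002
finger_force: 0.0
```

```bash
cat >> h.py <<'E'
def wslabs(z=.025):
    s=ctrl.get_state();im=ctrl.read_camera("wrist")[:,:,::-1].copy()
    b=im.astype(int);m=((b[:,:,1]<70)&(b[:,:,0]>b[:,:,2]+8)).astype(np.uint8)*255
    m=cv2.morphologyEx(m,cv2.MORPH_OPEN,np.ones((5,5)))
    for c in cv2.findContours(m,cv2.RETR_EXTERNAL,cv2.CHAIN_APPROX_NONE)[0]:
        if cv2.contourArea(c)>2000:
            g=onplane("wrist",c[:,0].astype(float),z,s);r=cv2.minAreaRect((g*1000).astype(np.float32))
            print(c[:,0].mean(0).round(),cv2.boundingRect(c),"mm",np.round(r[0]),np.round(r[1]),round(r[2],1))
    return im
E
python3 -c "
from h import *
go(.622,.118,.15,84.9)
cv2.imwrite('pics/w1.png',wslabs())"
```

```text
t 1.6 pos [0.5999 0.1246 0.1849] yang 84.8 shift [-0.0226 -0.0045  0.0349] yaw -0.001 F [ 1.2 -0.1 -0.3] open 1.002 ff 0.0 q6 -1.44
[117.  83.] (85, 37, 67, 83) mm [490.  -3.] [54. 57.] 69.1
```

View pics/w1.png

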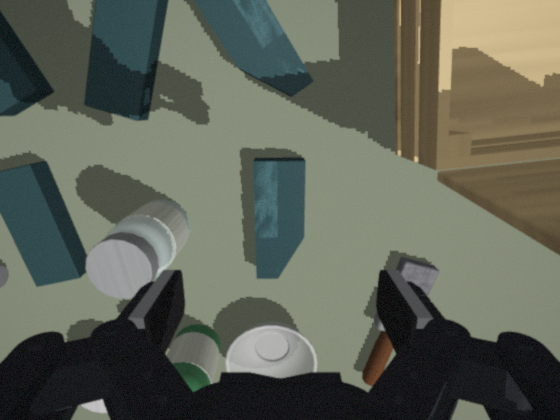

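The wrist view shows reject_a's top face with corners (255,160), (305,161), (305,237), (279,277) and (257,278), centred between the fingers.

```bash
python3 -c "
from h import *
g=onplane('wrist',np.array([[255,160],[305,161],[305,237],[279,277],[257,278.]]),.025)
print(g.round(4).tolist())
im=cv2.imread('pics/w1.png');print([im[r,c].tolist() for r,c in((200,265),(200,295),(100,130),(250,45),(90,290),(140,360))])
go(.622,.118,.0,84.9)"
```

```text
[[0.571, 0.1023], [0.5761, 0.147], [0.6491, 0.1417], [0.6895, 0.1126], [0.6885, 0.0906]]
[[115, 110, 76], [85, 82, 56], [47, 46, 32], [81, 76, 50], [53, 50, 34], [123, 143, 136]]
t 1.65 pos [0.6041 0.1222 0.1794] yang 84.7 shift [-0.0188 -0.0021  0.1794] yaw -0.004 F [ 0.4 -1.3 -2.5] open 1.001 ff 0.0 q6 -1.44
```

Request:
{"op": "move_arm", "data": {"plan": [{"x":-0.0195,"y":0,"z":0.03,"yaw":0,"fingers":0},{"x":-0.0195,"y":0,"z":0.075,"yaw":0,"fingers":0},{"x":-0.0195,"y":0,"z":0.12,"yaw":0,"fingers":0},{"x":-0.0195,"y":0,"z":0.14,"yaw":0,"fingers":0},{"x":-0.0195,"y":0,"z":0.14,"yaw":0,"fingers":0}]}}

```text
time: 2.15
eef_pos: [0.6143, 0.1246, 0.041]
tcp_rot: [0.044, 0.999, -0.0, -0.005]
contact_force: [-0.0, 0.5, 0.7]
opening: 0.999
finger_force: 0.0
```

```bash
python3 -c "
from h import *
go(.623,.120,-.001,84.6)"
```

```text
t 2.15 pos [0.6143 0.1246 0.041 ] yang 84.9 shift [-0.0095 -0.0038  0.0419] yaw 0.005 F [-0.   0.5  0.7] open 0.999 ff 0.0 q6 -1.44
```

Request:
{"op": "move_arm", "data": {"plan": [{"x":-0.0095,"y":-0.004,"z":0.0,"yaw":0,"fingers":0},{"x":-0.0095,"y":-0.004,"z":0.02,"yaw":0,"fingers":0},{"x":-0.0095,"y":-0.004,"z":0.03,"yaw":0,"fingers":0},{"x":-0.0095,"y":-0.004,"z":0.03,"yaw":0,"fingers":0}]}}

```text
time: 2.55
eef_pos: [0.6275, 0.1198, 0.0163]
tcp_rot: [0.044, 0.999, -0.0, -0.0]
contact_force: [0.1, -0.1, -0.4]
opening: 1.002
finger_force: 0.0
```

```bash
python3 -c "
from h import *
go(.623,.120,-.001,84.6)"
```

```text
t 2.55 pos [0.6275 0.1198 0.0163] yang 84.9 shift [ 0.0045 -0.0002  0.0173] yaw 0.005 F [ 0.1 -0.1 -0.4] open 1.002 ff 0.0 q6 -1.45
```

Request:
{"op": "move_arm", "data": {"plan": [{"x":0.0045,"y":0,"z":0.01,"yaw":0,"fingers":0},{"x":0.0045,"y":0,"z":0.0165,"yaw":0,"fingers":0},{"x":0.0045,"y":0,"z":0.0165,"yaw":0,"fingers":0},{"x":0.0045,"y":0,"z":0.0165,"yaw":0,"fingers":0.7},{"x":0.0045,"y":0,"z":0.0165,"yaw":0,"fingers":0.7}]}}

```text
time: 3.05
eef_pos: [0.6234, 0.1204, 0.0003]
tcp_rot: [0.044, 0.999, 0.0, 0.0]
contact_force: [0.5, 0.1, 0.5]
opening: 0.689
finger_force: 0.0
```

Request:
{"op": "move_arm", "data": {"plan": [{"x":0,"y":0,"z":0,"yaw":0,"fingers":0.7},{"x":0,"y":0,"z":0,"yaw":0,"fingers":0.7},{"x":0,"y":0,"z":0,"yaw":0,"fingers":0.7},{"x":0,"y":0,"z":0,"yaw":0,"fingers":0.7}]}}

```text
time: 3.45
eef_pos: [0.6239, 0.1204, 0.0007]
tcp_rot: [0.044, 0.999, 0.0, 0.001]
contact_force: [0.6, 0.4, 3.0]
opening: 0.548
finger_force: 65.8
```

Request:
{"op": "move_arm", "data": {"plan": [{"x":0,"y":0,"z":-0.01,"yaw":0,"fingers":0.7},{"x":0,"y":0,"z":-0.04,"yaw":0,"fingers":0.7},{"x":0,"y":0,"z":-0.085,"yaw":0,"fingers":0.7},{"x":0,"y":0,"z":-0.13,"yaw":0,"fingers":0.7},{"x":0,"y":0,"z":-0.16,"yaw":0,"fingers":0.7}]}}

```text
time: 3.95
eef_pos: [0.6231, 0.1203, 0.1625]
tcp_rot: [0.044, 0.999, 0.0, 0.001]
contact_force: [1.2, 0.4, -3.2]
opening: 0.547
finger_force: 65.2
```

Request:
{"op": "move_arm", "data": {"plan": [{"x":0.025,"y":0,"z":0,"yaw":0,"fingers":0.7},{"x":0.06,"y":0,"z":0,"yaw":0.08,"fingers":0.7},{"x":0.095,"y":0,"z":0,"yaw":0.2,"fingers":0.7},{"x":0.125,"y":0,"z":0,"yaw":0.34,"fingers":0.7},{"x":0.14,"y":0,"z":0,"yaw":0.48,"fingers":0.7}]}}

```text
time: 4.45
eef_pos: [0.4793, 0.1329, 0.1578]
tcp_rot: [0.283, 0.959, -0.001, -0.003]
contact_force: [0.6, 0.0, -2.8]
opening: 0.548
finger_force: 65.1
```

Request:
{"op": "move_arm", "data": {"plan": [{"x":0,"y":0,"z":0,"yaw":0.14,"fingers":0.7},{"x":0,"y":0,"z":0,"yaw":0.28,"fingers":0.7},{"x":0,"y":0,"z":0,"yaw":0.42,"fingers":0.7},{"x":0,"y":0,"z":0,"yaw":0.56,"fingers":0.7},{"x":0,"y":0,"z":0,"yaw":0.7,"fingers":0.7}]}}

```text
time: 4.95
eef_pos: [0.482, 0.1326, 0.1586]
tcp_rot: [0.595, 0.804, -0.001, -0.001]
contact_force: [0.4, 0.1, -3.0]
opening: 0.548
finger_force: 65.1
```

Request:
{"op": "move_arm", "data": {"plan": [{"x":0,"y":0,"z":0,"yaw":0.14,"fingers":0.7},{"x":0,"y":0,"z":0,"yaw":0.28,"fingers":0.7},{"x":0,"y":0,"z":0,"yaw":0.28,"fingers":0.7}]}}

```text
time: 5.25
eef_pos: [0.4822, 0.1326, 0.1586]
tcp_rot: [0.699, 0.715, -0.001, -0.001]
contact_force: [0.3, -0.1, -2.9]
opening: 0.547
finger_force: 65.1
```

```bash
python3 -c "
from h import *
go(.493,.335,.15,1.1)"
```

```text
t 5.25 pos [0.4822 0.1326 0.1586] yang 1.3 shift [0.2021 0.0153 0.0085] yaw 0.003 F [ 0.3 -0.1 -2.9] open 0.547 ff 65.08790373802185 q6 0.04
```

Request:
{"op": "move_arm", "data": {"plan": [{"x":0.035,"y":0.008,"z":0,"yaw":0,"fingers":0.7},{"x":0.08,"y":0.015,"z":0,"yaw":0,"fingers":0.7},{"x":0.125,"y":0.015,"z":0,"yaw":0,"fingers":0.7},{"x":0.17,"y":0.015,"z":0,"yaw":0,"fingers":0.7},{"x":0.202,"y":0.015,"z":0,"yaw":0,"fingers":0.7}]}}

```text
time: 5.75
eef_pos: [0.4929, 0.3373, 0.159]
tcp_rot: [0.698, 0.717, -0.001, -0.001]
contact_force: [0.3, 0.1, -3.4]
opening: 0.547
finger_force: 65.1
```

Request:
{"op": "move_arm", "data": {"plan": [{"x":0,"y":0,"z":0,"yaw":0,"fingers":0.7},{"x":0,"y":0,"z":0,"yaw":0,"fingers":0.7}]}}

```text
time: 5.95
eef_pos: [0.4931, 0.3351, 0.1588]
tcp_rot: [0.698, 0.716, -0.001, -0.0]
contact_force: [-0.5, -0.4, -3.5]
opening: 0.549
finger_force: 65.1
```

```bash
python3 -c "
from h import *
go(.493,.335,.012,1.1)
t=ctrl.read_camera('top')[150:310,60:220,::-1];s=ctrl.read_camera('scene')[60:220,290:450,::-1]
cv2.imwrite('pics/c3.png',cv2.resize(np.hstack([t,s]),(800,400),interpolation=cv2.INTER_CUBIC))"
```

```text
t 5.95 pos [0.4931 0.3351 0.1588] yang 1.5 shift [1.000e-04 2.000e-04 1.468e-01] yaw 0.007 F [-0.5 -0.4 -3.5] open 0.549 ff 65.13543963432312 q6 0.4
```

View pics/c3.png

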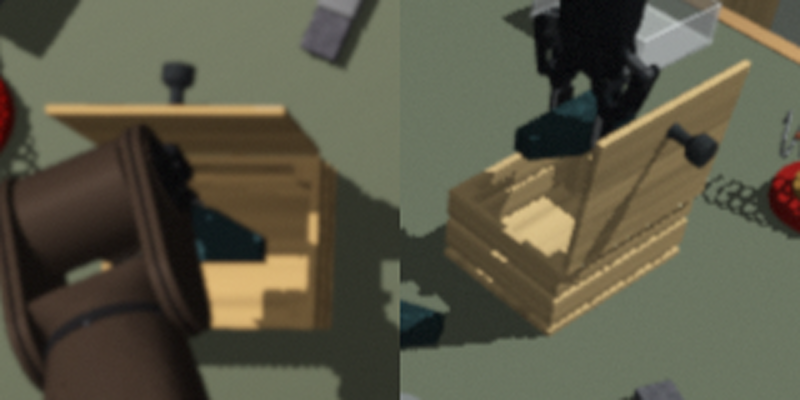

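reject_a hangs level above the open crate, clear of the lid. Lowering it.

Request:
{"op": "move_arm", "data": {"plan": [{"x":0,"y":0,"z":0.025,"yaw":0,"fingers":0.7},{"x":0,"y":0,"z":0.05,"yaw":0,"fingers":0.7},{"x":0,"y":0,"z":0.08,"yaw":0,"fingers":0.7},{"x":0,"y":0,"z":0.1,"yaw":0,"fingers":0.7},{"x":0,"y":0,"z":0.11,"yaw":0,"fingers":0.7}]}}

```text
time: 6.55
eef_pos: [0.4928, 0.3329, 0.0473]
tcp_rot: [0.7, 0.714, -0.002, -0.001]
contact_force: [-0.8, -0.6, -4.3]
opening: 0.547
finger_force: 65.0
```

Request:
{"op": "move_arm", "data": {"plan": [{"x":0,"y":0,"z":0.012,"yaw":0,"fingers":0.7},{"x":0,"y":0,"z":0.024,"yaw":0,"fingers":0.7},{"x":0,"y":0,"z":0.034,"yaw":0,"fingers":0.7},{"x":0,"y":0,"z":0.034,"yaw":0,"fingers":0.7}]}}

```text
time: 6.95
eef_pos: [0.4932, 0.3345, 0.0143]
tcp_rot: [0.699, 0.715, -0.001, -0.0]
contact_force: [0.4, -1.5, -3.9]
opening: 0.548
finger_force: 65.0
```

Request:
{"op": "move_arm", "data": {"plan": [{"x":0,"y":0,"z":0.004,"yaw":0,"fingers":0.7},{"x":0,"y":0,"z":0.004,"yaw":0,"fingers":0.15},{"x":0,"y":0,"z":0.004,"yaw":0,"fingers":0.15},{"x":0,"y":0,"z":0.004,"yaw":0,"fingers":0.15}]}}

```text
time: 7.35
eef_pos: [0.4952, 0.3356, 0.0132]
tcp_rot: [0.699, 0.715, 0.001, 0.0]
contact_force: [0.3, 0.4, -0.1]
opening: 0.85
finger_force: 0.0
```

Request:
{"op": "move_arm", "data": {"plan": [{"x":0,"y":0,"z":-0.02,"yaw":0,"fingers":0.15},{"x":0,"y":0,"z":-0.055,"yaw":0,"fingers":0.15},{"x":0,"y":0,"z":-0.1,"yaw":0,"fingers":0.15},{"x":0,"y":0,"z":-0.145,"yaw":0,"fingers":0.15},{"x":0,"y":0,"z":-0.165,"yaw":0,"fingers":0.15}]}}

```text
time: 7.85
eef_pos: [0.4966, 0.3363, 0.1835]
tcp_rot: [0.699, 0.715, 0.005, 0.002]
contact_force: [0.9, 0.2, -0.1]
opening: 0.847
finger_force: 0.0
```

```bash
python3 -c "
from h import *
go(.4,.12,.2,-60.3)"
```

```text
t 7.85 pos [0.4966 0.3363 0.1835] yang 1.3 shift [-0.214  -0.1012 -0.0183] yaw 1.075 F [ 0.9  0.2 -0.1] open 0.847 ff 0.0 q6 0.4
```

Request:
{"op": "move_arm", "data": {"plan": [{"x":-0.03,"y":-0.005,"z":0,"yaw":0,"fingers":0.1},{"x":-0.07,"y":-0.015,"z":0,"yaw":0.05,"fingers":0.05},{"x":-0.115,"y":-0.025,"z":0,"yaw":0.15,"fingers":0},{"x":-0.16,"y":-0.035,"z":0,"yaw":0.28,"fingers":0},{"x":-0.2,"y":-0.043,"z":0,"yaw":0.42,"fingers":0}]}}

```text
time: 8.35
eef_pos: [0.4551, 0.1326, 0.1777]
tcp_rot: [0.834, 0.551, 0.001, 0.001]
contact_force: [0.7, 0.0, -0.1]
opening: 1.002
finger_force: 0.0
```

Request:
{"op": "move_arm", "data": {"plan": [{"x":0,"y":0,"z":0,"yaw":0.14,"fingers":0},{"x":0,"y":0,"z":0,"yaw":0.28,"fingers":0},{"x":0,"y":0,"z":0,"yaw":0.42,"fingers":0},{"x":0,"y":0,"z":0,"yaw":0.56,"fingers":0},{"x":0,"y":0,"z":0,"yaw":0.655,"fingers":0}]}}

```text
time: 8.85
eef_pos: [0.4559, 0.1341, 0.1778]
tcp_rot: [0.967, 0.254, 0.001, 0.0]
contact_force: [0.5, 0.5, 0.3]
opening: 1.003
finger_force: 0.0
```

Request:
{"op": "move_arm", "data": {"plan": [{"x":0,"y":0,"z":0,"yaw":0,"fingers":0},{"x":0,"y":0,"z":0,"yaw":0,"fingers":0}]}}

```text
time: 9.05
eef_pos: [0.4558, 0.1342, 0.1774]
tcp_rot: [0.966, 0.257, 0.001, 0.0]
contact_force: [0.9, -0.2, -0.6]
opening: 1.0
finger_force: 0.0
```

```bash
python3 -c "
from h import *
go(.4575,.106,.0,-60.3)
cv2.imwrite('pics/w2.png',wslabs())"
```

```text
t 9.05 pos [0.4558 0.1342 0.1774] yang -60.2 shift [-0.0127  0.0252  0.1774] yaw 0.001 F [ 0.9 -0.2 -0.6] open 1.0 ff 0.0 q6 1.12
```

View pics/w2.png

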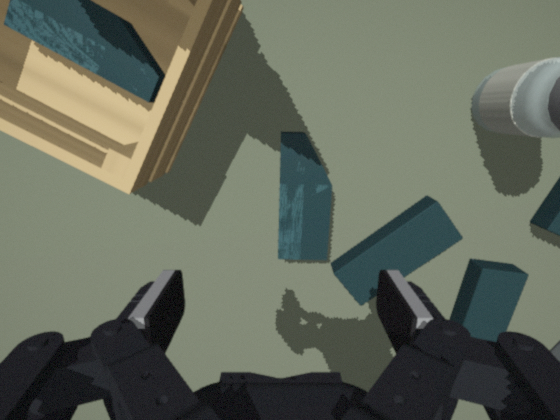

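The wrist view shows reject_a in the crate. reject_b's top corners are (282,132), (303,132), (331,182), (329,262) and (279,260). A sound slab's corner is at (332,265), clear of the planned finger spot.

```bash
python3 -c "
from h import *
g=onplane('wrist',np.array([[282,132],[303,132],[331,182],[329,262],[279,260.]]),.025)
print(g.round(4).tolist())
L=g[0]-g[4];print(np.degrees(np.arctan2(L[1],L[0])),np.linalg.norm(L))
c=(g[3]+g[0])/2;u=L/np.linalg.norm(L);print(c,c-.004*u)
go(*(c-.004*u),0.04,-60.3)"
```

```text
[[0.5063, 0.1607], [0.5154, 0.1449], [0.4899, 0.1001], [0.4214, 0.0591], [0.399, 0.1027]]
28.396268475575607 0.12198297047177067
[0.46385339 0.10992356] [0.46033467 0.1080213 ]
t 9.1 pos [0.4557 0.1342 0.1773] yang -60.2 shift [-0.0091  0.025   0.1373] yaw 0.001 F [-0.2 -0.6  0.6] open 0.999 ff 0.0 q6 1.12
```

Request:
{"op": "move_arm", "data": {"plan": [{"x":-0.009,"y":0.0255,"z":0.01,"yaw":0,"fingers":0.1},{"x":-0.009,"y":0.0255,"z":0.05,"yaw":0,"fingers":0.1},{"x":-0.009,"y":0.0255,"z":0.095,"yaw":0,"fingers":0.1},{"x":-0.009,"y":0.0255,"z":0.135,"yaw":0,"fingers":0.1},{"x":-0.009,"y":0.0255,"z":0.135,"yaw":0,"fingers":0.1}]}}

```text
time: 9.6
eef_pos: [0.4551, 0.1073, 0.0364]
tcp_rot: [0.967, 0.256, -0.006, -0.002]
contact_force: [-0.8, 0.2, 0.1]
opening: 0.904
finger_force: 0.0
```

Request:
{"op": "move_arm", "data": {"plan": [{"x":0,"y":0,"z":0,"yaw":0,"fingers":0.1}]}}

```text
time: 9.7
eef_pos: [0.4603, 0.1076, 0.042]
tcp_rot: [0.967, 0.256, -0.001, -0.0]
contact_force: [1.3, 0.7, 0.9]
opening: 0.896
finger_force: 0.0
```

```bash
python3 -c "
from h import *
go(.460,.107,0,-60.6)"
```

```text
t 9.7 pos [0.4603 0.1076 0.042 ] yang -60.3 shift [-0.0005  0.0004  0.042 ] yaw 0.005 F [1.3 0.7 0.9] open 0.896 ff 0.0 q6 1.07
```

Request:
{"op": "move_arm", "data": {"plan": [{"x":0,"y":0,"z":0.02,"yaw":0.005,"fingers":0.1},{"x":0,"y":0,"z":0.035,"yaw":0.005,"fingers":0.1},{"x":0,"y":0,"z":0.042,"yaw":0.005,"fingers":0.1},{"x":0,"y":0,"z":0.042,"yaw":0.005,"fingers":0.1},{"x":0,"y":0,"z":0.042,"yaw":0.005,"fingers":0.7}]}}

```text
time: 10.2
eef_pos: [0.4619, 0.1076, 0.0016]
tcp_rot: [0.967, 0.254, 0.002, 0.0]
contact_force: [0.6, 0.5, 0.6]
opening: 0.753
finger_force: 0.0
```

Request:
{"op": "move_arm", "data": {"plan": [{"x":0,"y":0,"z":0,"yaw":0,"fingers":0.7},{"x":0,"y":0,"z":0,"yaw":0,"fingers":0.7},{"x":0,"y":0,"z":0,"yaw":0,"fingers":0.7},{"x":0,"y":0,"z":0,"yaw":0,"fingers":0.7}]}}

```text
time: 10.6
eef_pos: [0.4616, 0.1079, 0.0015]
tcp_rot: [0.967, 0.253, 0.001, -0.0]
contact_force: [-0.9, 0.9, 6.4]
opening: 0.552
finger_force: 64.8
```

Request:
{"op": "move_arm", "data": {"plan": [{"x":0,"y":0,"z":-0.01,"yaw":0,"fingers":0.7},{"x":0,"y":0,"z":-0.04,"yaw":0,"fingers":0.7},{"x":0,"y":0,"z":-0.085,"yaw":0,"fingers":0.7},{"x":0,"y":0,"z":-0.13,"yaw":0,"fingers":0.7},{"x":0,"y":0,"z":-0.16,"yaw":0,"fingers":0.7}]}}

```text
time: 11.1
eef_pos: [0.4608, 0.1074, 0.1631]
tcp_rot: [0.967, 0.254, 0.002, 0.001]
contact_force: [1.7, -0.4, -4.7]
opening: 0.551
finger_force: 63.7
```

Request:
{"op": "move_arm", "data": {"plan": [{"x":0,"y":0,"z":0,"yaw":-0.14,"fingers":0.7},{"x":0,"y":0,"z":0,"yaw":-0.28,"fingers":0.7},{"x":0,"y":0,"z":0,"yaw":-0.42,"fingers":0.7},{"x":0,"y":0,"z":0,"yaw":-0.56,"fingers":0.7},{"x":0,"y":0,"z":0,"yaw":-0.7,"fingers":0.7}]}}

```text
time: 11.6
eef_pos: [0.4592, 0.1074, 0.1593]
tcp_rot: [0.82, 0.572, -0.001, -0.0]
contact_force: [0.6, -0.5, -3.6]
opening: 0.551
finger_force: 63.6
```

Request:
{"op": "move_arm", "data": {"plan": [{"x":0,"y":0,"z":0,"yaw":-0.14,"fingers":0.7},{"x":0,"y":0,"z":0,"yaw":-0.28,"fingers":0.7},{"x":0,"y":0,"z":0,"yaw":-0.375,"fingers":0.7},{"x":0,"y":0,"z":0,"yaw":-0.375,"fingers":0.7},{"x":0,"y":0,"z":0,"yaw":-0.375,"fingers":0.7}]}}

```text
time: 12.1
eef_pos: [0.4597, 0.1075, 0.1595]
tcp_rot: [0.702, 0.712, -0.0, -0.0]
contact_force: [1.0, -0.1, -4.9]
opening: 0.549
finger_force: 63.5
```

```bash
python3 -c "
from h import *
go(.493,.335,.15,1.1)"
```

```text
t 12.1 pos [0.4597 0.1075 0.1595] yang 0.9 shift [0.227  0.0367 0.0094] yaw -0.004 F [ 1.  -0.1 -4.9] open 0.549 ff 63.5323691368103 q6 -0.0
```

Request:
{"op": "move_arm", "data": {"plan": [{"x":0.04,"y":0.018,"z":0,"yaw":0,"fingers":0.7},{"x":0.085,"y":0.036,"z":0,"yaw":0,"fingers":0.7},{"x":0.13,"y":0.036,"z":0,"yaw":0,"fingers":0.7},{"x":0.175,"y":0.036,"z":0,"yaw":0,"fingers":0.7},{"x":0.21,"y":0.036,"z":0,"yaw":0,"fingers":0.7}]}}

```text
time: 12.6
eef_pos: [0.4922, 0.3204, 0.1595]
tcp_rot: [0.701, 0.713, -0.0, -0.0]
contact_force: [1.1, -0.1, -3.7]
opening: 0.55
finger_force: 63.6
```

Request:
{"op": "move_arm", "data": {"plan": [{"x":0.017,"y":0,"z":0,"yaw":0,"fingers":0.7},{"x":0.017,"y":0,"z":0,"yaw":0,"fingers":0.7},{"x":0.017,"y":0,"z":0.02,"yaw":0,"fingers":0.7},{"x":0.017,"y":0,"z":0.05,"yaw":0,"fingers":0.7},{"x":0.017,"y":0,"z":0.08,"yaw":0,"fingers":0.7}]}}

```text
time: 13.1
eef_pos: [0.4931, 0.3338, 0.0796]
tcp_rot: [0.702, 0.713, 0.0, 0.001]
contact_force: [0.0, -1.0, -3.7]
opening: 0.544
finger_force: 63.7
```

Request:
{"op": "move_arm", "data": {"plan": [{"x":0,"y":0,"z":0.015,"yaw":0,"fingers":0.7},{"x":0,"y":0,"z":0.03,"yaw":0,"fingers":0.7},{"x":0,"y":0,"z":0.036,"yaw":0,"fingers":0.7},{"x":0,"y":0,"z":0.036,"yaw":0,"fingers":0.7}]}}

```text
time: 13.5
eef_pos: [0.4925, 0.3347, 0.0435]
tcp_rot: [0.701, 0.713, -0.0, -0.0]
contact_force: [0.1, 0.0, -3.1]
opening: 0.55
finger_force: 63.4
```

Lower to contact, release, rise.

Request:
{"op": "move_arm", "data": {"plan": [{"x":0,"y":0,"z":0.004,"yaw":0,"fingers":0.7},{"x":0,"y":0,"z":0.007,"yaw":0,"fingers":0.7},{"x":0,"y":0,"z":0.007,"yaw":0,"fingers":0.7}]}}

```text
time: 13.8
eef_pos: [0.4926, 0.3352, 0.0371]
tcp_rot: [0.701, 0.713, 0.0, 0.0]
contact_force: [-0.4, -0.1, -4.4]
opening: 0.547
finger_force: 63.5
```

Request:
{"op": "move_arm", "data": {"plan": [{"x":0,"y":0,"z":0,"yaw":0,"fingers":0.15},{"x":0,"y":0,"z":0,"yaw":0,"fingers":0.15},{"x":0,"y":0,"z":0,"yaw":0,"fingers":0.15}]}}

```text
time: 14.1
eef_pos: [0.4934, 0.3356, 0.0381]
tcp_rot: [0.701, 0.713, 0.001, 0.0]
contact_force: [0.1, 0.6, -0.2]
opening: 0.849
finger_force: 0.0
```

Request:
{"op": "move_arm", "data": {"plan": [{"x":0,"y":0,"z":-0.02,"yaw":0,"fingers":0.15},{"x":0,"y":0,"z":-0.055,"yaw":0,"fingers":0.15},{"x":0,"y":0,"z":-0.1,"yaw":0,"fingers":0.15},{"x":0,"y":0,"z":-0.145,"yaw":0,"fingers":0.5},{"x":0,"y":0,"z":-0.165,"yaw":0,"fingers":1}]}}

```text
time: 14.6
eef_pos: [0.4948, 0.3362, 0.2084]
tcp_rot: [0.701, 0.713, 0.005, 0.002]
contact_force: [0.7, -0.2, 0.8]
opening: 0.524
finger_force: 0.0
```

```bash
python3 -c "
from h import *
go(.65,.28,.30,1.1)
t=ctrl.read_camera('top')[150:310,60:220,::-1];s=ctrl.read_camera('scene')[60:220,290:450,::-1]
w=ctrl.read_camera('wrist')[:,:,::-1]
cv2.imwrite('pics/c4.png',np.hstack([cv2.resize(s,(400,400),interpolation=cv2.INTER_CUBIC),cv2.resize(w,(400,400))]))"
```

```text
t 14.6 pos [0.4948 0.3362 0.2084] yang 1.0 shift [-0.0585  0.155  -0.0904] yaw -0.002 F [ 0.7 -0.2  0.8] open 0.524 ff 0.0 q6 0.41
```

View pics/c4.png

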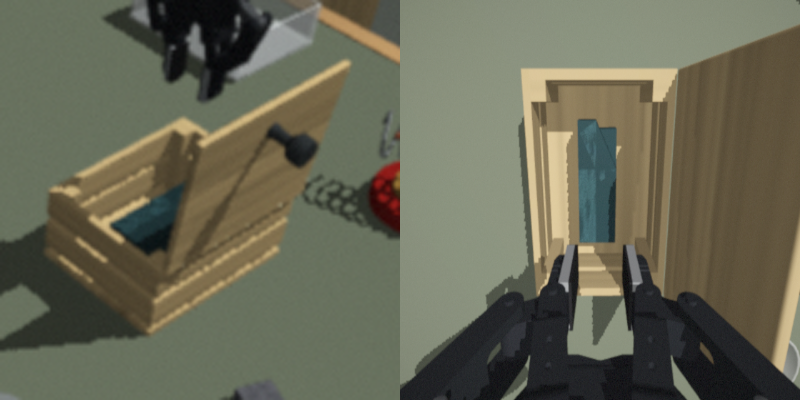

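Both rejects lie stacked low in the crate, and the lid is still open. Next I go over the lid and come down behind it.

Request:
{"op": "move_arm", "data": {"plan": [{"x":-0.02,"y":0,"z":-0.03,"yaw":0,"fingers":1},{"x":-0.04,"y":0,"z":-0.06,"yaw":0,"fingers":1},{"x":-0.056,"y":0,"z":-0.09,"yaw":0,"fingers":1},{"x":-0.056,"y":0,"z":-0.1,"yaw":0,"fingers":1},{"x":-0.056,"y":0,"z":-0.1,"yaw":0,"fingers":1}]}}

```text
time: 15.25
eef_pos: [0.4938, 0.2793, 0.3021]
tcp_rot: [0.701, 0.713, 0.001, 0.0]
contact_force: [0.6, 0.6, -0.4]
opening: -0.003
finger_force: 0.0
```

Request:
{"op": "move_arm", "data": {"plan": [{"x":0,"y":0.03,"z":0,"yaw":0,"fingers":1},{"x":0,"y":0.07,"z":0,"yaw":0,"fingers":1},{"x":0,"y":0.115,"z":0,"yaw":0,"fingers":1},{"x":0,"y":0.155,"z":0,"yaw":0,"fingers":1},{"x":0,"y":0.17,"z":0,"yaw":0,"fingers":1}]}}

```text
time: 15.75
eef_pos: [0.665, 0.282, 0.2959]
tcp_rot: [0.701, 0.713, -0.003, -0.002]
contact_force: [-1.0, -0.2, -0.8]
opening: -0.005
finger_force: 0.0
```

Request:
{"op": "move_arm", "data": {"plan": [{"x":0,"y":0,"z":0,"yaw":0,"fingers":1},{"x":0,"y":0,"z":0,"yaw":0,"fingers":1}]}}

```text
time: 15.95
eef_pos: [0.6623, 0.2825, 0.2982]
tcp_rot: [0.701, 0.713, -0.002, -0.002]
contact_force: [0.1, 0.4, 0.2]
opening: -0.001
finger_force: 0.0
```

```bash
python3 -c "
from h import *
go(.655,.28,.203,1.1)"
```

```text
t 15.95 pos [0.6623 0.2825 0.2982] yang 1.0 shift [-0.0023 -0.0068  0.0952] yaw -0.002 F [0.1 0.4 0.2] open -0.001 ff 0.0 q6 0.24
```

Request:
{"op": "move_arm", "data": {"plan": [{"x":0,"y":0,"z":0.03,"yaw":0,"fingers":1},{"x":0,"y":0,"z":0.065,"yaw":0,"fingers":1},{"x":0,"y":-0.005,"z":0.093,"yaw":0,"fingers":1},{"x":0,"y":-0.02,"z":0.093,"yaw":0,"fingers":1},{"x":0,"y":-0.035,"z":0.093,"yaw":0,"fingers":1}]}}

```text
time: 16.45
eef_pos: [0.6254, 0.2816, 0.2058]
tcp_rot: [0.701, 0.713, -0.002, -0.001]
contact_force: [0.6, -0.4, 0.3]
opening: -0.0
finger_force: 0.0
```

Request:
{"op": "move_arm", "data": {"plan": [{"x":0,"y":-0.01,"z":0,"yaw":0,"fingers":1},{"x":0,"y":-0.02,"z":0,"yaw":0,"fingers":1},{"x":0,"y":-0.03,"z":0,"yaw":0,"fingers":1},{"x":0,"y":-0.04,"z":0,"yaw":0,"fingers":1}]}}

```text
time: 16.85
eef_pos: [0.5881, 0.2811, 0.2098]
tcp_rot: [0.701, 0.713, 0.001, 0.0]
contact_force: [1.8, 1.0, 1.7]
opening: 0.001
finger_force: 0.9
```

```bash
python3 -c "
from h import *
go(.565,.28,.207,1.1)"
```

```text
t 16.85 pos [0.5881 0.2811 0.2098] yang 1.0 shift [-0.0007 -0.0232  0.0028] yaw -0.002 F [1.8 1.  1.7] open 0.001 ff 0.9310064998862799 q6 0.27
```

Request:
{"op": "move_arm", "data": {"plan": [{"x":0,"y":-0.012,"z":0.001,"yaw":0,"fingers":1},{"x":0,"y":-0.024,"z":0.003,"yaw":0,"fingers":1},{"x":0,"y":-0.04,"z":0.006,"yaw":0,"fingers":1},{"x":0,"y":-0.055,"z":0.01,"yaw":0,"fingers":1},{"x":0,"y":-0.07,"z":0.017,"yaw":0,"fingers":1}]}}

```text
time: 17.35
eef_pos: [0.5175, 0.2791, 0.1914]
tcp_rot: [0.701, 0.713, -0.0, 0.0]
contact_force: [1.6, 0.5, 0.4]
opening: -0.001
finger_force: 0.8
```

Request:
{"op": "move_arm", "data": {"plan": [{"x":0,"y":-0.014,"z":0.009,"yaw":0,"fingers":1},{"x":0,"y":-0.027,"z":0.02,"yaw":0,"fingers":1},{"x":0,"y":-0.037,"z":0.032,"yaw":0,"fingers":1},{"x":0,"y":-0.045,"z":0.046,"yaw":0,"fingers":1}]}}

```text
time: 17.75
eef_pos: [0.4721, 0.2785, 0.145]
tcp_rot: [0.701, 0.713, -0.001, -0.0]
contact_force: [0.8, 0.2, 1.1]
opening: 0.005
finger_force: 0.6
```

```bash
python3 -c "
from h import *
go(.459,.28,.094,1.1)
s=ctrl.read_camera('scene')[60:220,290:450,::-1]
cv2.imwrite('pics/c5.png',cv2.resize(s,(400,400),interpolation=cv2.INTER_CUBIC))"
```

```text
t 17.75 pos [0.4721 0.2785 0.145 ] yang 1.0 shift [ 0.0018 -0.0131  0.051 ] yaw -0.002 F [0.8 0.2 1.1] open 0.005 ff 0.6080480774107855 q6 0.33
```

View pics/c5.png

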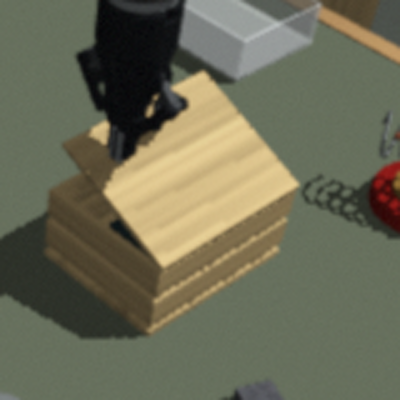

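The lid is about two thirds closed and following the fingertips. I keep pushing down.

Request:
{"op": "move_arm", "data": {"plan": [{"x":0,"y":-0.005,"z":0.012,"yaw":0,"fingers":1},{"x":0,"y":-0.008,"z":0.024,"yaw":0,"fingers":1},{"x":0,"y":-0.011,"z":0.036,"yaw":0,"fingers":1},{"x":0,"y":-0.012,"z":0.044,"yaw":0,"fingers":1},{"x":0,"y":-0.012,"z":0.048,"yaw":0,"fingers":1}]}}

```text
time: 18.3
eef_pos: [0.4608, 0.2784, 0.0983]
tcp_rot: [0.701, 0.713, -0.002, -0.001]
contact_force: [-8.9, -3.1, 23.2]
opening: -0.001
finger_force: 11.7
```

Request:
{"op": "move_arm", "data": {"plan": [{"x":0,"y":0,"z":0.002,"yaw":0,"fingers":1},{"x":0,"y":0,"z":0.002,"yaw":0,"fingers":1}]}}

```text
time: 18.5
eef_pos: [0.4608, 0.2784, 0.0984]
tcp_rot: [0.701, 0.713, -0.002, -0.001]
contact_force: [-9.3, -3.7, 17.1]
opening: -0.002
finger_force: 8.3
```

Request:
{"op": "move_arm", "data": {"plan": [{"x":0,"y":0,"z":-0.01,"yaw":0,"fingers":1},{"x":0,"y":0,"z":-0.04,"yaw":0,"fingers":1},{"x":0,"y":0,"z":-0.08,"yaw":0,"fingers":1},{"x":-0.03,"y":0,"z":-0.12,"yaw":0,"fingers":1},{"x":-0.07,"y":0,"z":-0.14,"yaw":0,"fingers":1}]}}

```text
time: 19.0
eef_pos: [0.4643, 0.2092, 0.2401]
tcp_rot: [0.7, 0.714, 0.003, 0.002]
contact_force: [0.5, -0.7, 0.4]
opening: 0.002
finger_force: 0.0
```

Request:
{"op": "move_arm", "data": {"plan": [{"x":-0.04,"y":0,"z":0,"yaw":0,"fingers":1},{"x":-0.08,"y":0,"z":0,"yaw":0,"fingers":1},{"x":-0.11,"y":0,"z":0,"yaw":0,"fingers":1},{"x":-0.11,"y":0,"z":0,"yaw":0,"fingers":1}]}}

```text
time: 19.4
eef_pos: [0.4648, 0.0958, 0.2358]
tcp_rot: [0.703, 0.712, -0.0, 0.001]
contact_force: [-0.2, 0.5, 0.1]
opening: 0.001
finger_force: 0.0
```

```bash
python3 -c "
from h import *
go(.459,.28,.094,1.1)
s=ctrl.read_camera('scene')[:,:,::-1]
cv2.imwrite('pics/s6.png',s)"
```

```text
t 19.4 pos [0.4648 0.0958 0.2358] yang 0.7 shift [ 0.1844 -0.0036  0.1416] yaw -0.007 F [-0.2  0.5  0.1] open 0.001 ff 0.0 q6 -0.02
```

View pics/s6.png

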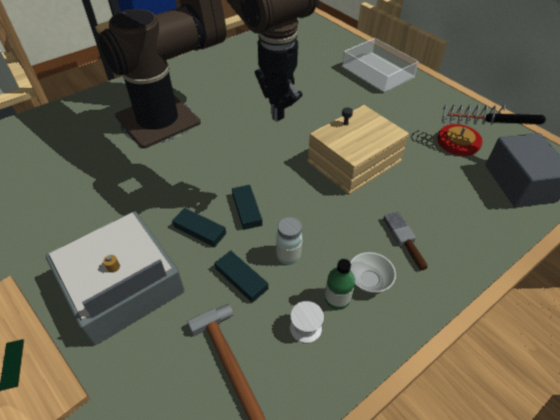

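The lid is flat on the crate at (358,138), knob at (347,116). The whole slabs and bystanders are where they were, and the arm is clear.

```bash
python3 -c "
from plant import ctrl
print(ctrl.sign_off())"
```

```text
the job is handed in; nothing more can be done
None
```

Both chipped slabs are in the crate with the lid shut, everything else looks unmoved in the last picture, and the job is handed in at about 19 s; sign-off returned no verdict.

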